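# Load three filter cartridges into the analyser's feed tube

### The job

Load the three white filter cartridges into the feed tube of the small black analyser, the longest first, then the middle one, then the shortest: lay each in the open V-trough and push it into the tube from behind, so that each pushes the ones before it deeper. Somewhere inside, at a depth you cannot see, is a stiff plunger: after the last cartridge, push the row on until you feel the plunger and it has given way by about 8 mm, roughly half its travel, never pressing it to its bottom. Leave the three lying in one row, end to end, and do not disturb the bottles, dishes and boxes around.

Things in the scene. Friction and masses are not known exactly. Their poses are not given: they have to be found in the camera images.
- magazine: Fixed feed tube, trough and black cabinet. Origin: on the table under the tube's mouth. x: level, the feed direction, into the tube; z up. Feed axis (the axis of a cartridge in trough or tube): y = 0, 60 above the table. Trough from x = -150 to 0, tube from 0 to 265, its far end closed inside the cabinet (x = 210 to 360, 174 wide, 173 high). Base plate 56 wide, 8 high.
- mouth (a point): Centre of the tube's mouth, on the feed axis (60 above the table); axes as the magazine's. The tube is eight-sided aluminium, outside 56 wide, its top at most 36 above the feed axis; the trough's V floor runs on into it without a step, with about 3 mm of clearance above and beside a cartridge. A 16 wide slit along its top from the mouth to 150 beyond lets you see in.
- trough (a point): Point on the feed axis over the middle of the trough, 75 before the mouth; axes as the magazine's. The trough is two 45-degree aluminium plates 5 thick, 150 long, on which a cartridge centres itself. Their upper edges stand 10 below the feed axis at y = +-18 (outer edges 13 below at +-22). Open above and at the rear, so closed fingers can push a cartridge's end along it.
- long_centre (a point): Centre of the longest filter cartridge: white plastic cylinder, flat ends alike, grey end bands, diameter 40, length 90, about 99 g (varies). x = its long axis. At first it lies level in a grey V rest (36 long, at its middle; foot 50 x 50 x 6), axis 40 above the table; the rest stays 10 below the axis, so fingertips can go 8 to 10 below the axis. Which one lies where varies.
- medium_centre (a point): Centre of the middle-length filter cartridge: white plastic cylinder, flat ends alike, grey end bands, diameter 40, length 75, about 82 g (varies). x = its long axis. At first it lies level in a grey V rest (36 long, at its middle; foot 50 x 50 x 6), axis 40 above the table; the rest stays 10 below the axis, so fingertips can go 8 to 10 below the axis. Which one lies where varies.
- short_centre (a point): Centre of the shortest filter cartridge: white plastic cylinder, flat ends alike, grey end bands, diameter 40, length 60, about 66 g (varies). x = its long axis. At first it lies level in a grey V rest (36 long, at its middle; foot 50 x 50 x 6), axis 40 above the table; the rest stays 10 below the axis, so fingertips can go 8 to 10 below the axis. Which one lies where varies.
- plunger (a joint): Hidden plunger on the feed axis in the tube, a 32 mm steel disc facing the mouth: 0 = fully out, 0.016 m = at its bottom. Yields at about 7 N above the few N that slide the cartridges, 13 N at the bottom; stays where left. Its face at 0 lies 170 to 203 beyond the mouth, different every time and not shown: the row of three (225 long) then stands 22 to 55 out of the mouth.
- jar: Bystander: small amber jar, diameter 44, height 50. Origin at the centre of its underside.
- beaker: Bystander: clear beaker, diameter 68, height 85. Origin at the centre of its underside.
- reagent_a: Bystander: white bottle with orange cap, diameter 80, height 170. Origin at the centre of its underside.
- reagent_b: Bystander: white bottle with white cap, diameter 72, height 150. Origin at the centre of its underside.
- dish: Bystander: white weighing dish, diameter 90, height 18. Origin at the centre of its underside.
- tip_box: Bystander: blue pipette-tip box 120 x 80 x 55 high. Origin at the centre of its underside.
Not all that is in view belongs to the job. What is shaped like the part that bears medium_centre but blue, green or pink is not meant.

How it is judged:
By the outcome, as a careful person would: the job done as asked, in the order asked, and still so for the second after the job is handed in, with the robot touching nothing.
It also fails if it takes over 72 s, if anything falls off the work surface, if the arm or the gripper's body presses on something with over 40 N, if the wrist force passes 120 N, or if a joint passes its speed limit or range.

### The arm

A 7-joint arm with a two-finger parallel gripper is mounted at the origin on the work surface. World frame = base frame: x ahead of the robot, y to its left, z up, the work surface at z = 0. Lengths are in m, angles in degrees, forces in N, time in s.
With the tool pointing down it reaches from about 0.425 to 0.875 m from the base axis. Payload 4.7 kg.
Tool frame: the origin (TCP) lies between the finger pads; the fingertips stand 19 mm ahead of it and the grasp point (between the pads) is the TCP; x points along the fingers, z is the direction in which the jaws open and shut, and the axes are right-handed (so a half turn about x gives the same grasp; the last joint's range is limited). The gripper opens to 87 mm and grips with 3 to 60 N. Pads are 19 mm wide; open, the fingers measure 117 mm over their backs; the gripper's body (75 mm by 190 mm) begins 51 mm behind the grasp point.
Start: joints at [-67.546, 18.392, -4.016, 83.108, 1.295, 78.541, -3.26], TCP at [0.24, 0.604, 0.242] pointing down, gripper open.
Joint ranges: [-163.93, 163.93], [-17.29, 119.83], [-79.2, 71.16], [3.27, 140.29], [-89.18, 269.18], [5.43, 117.66], [-154.24, 154.24]. Speed limits (degrees/s): [147.25, 147.25, 180, 180, 180, 180, 180].

### API

Orientations are given as [roll, pitch, yaw] about the fixed x, y, z axes, in that order (R = Rz(yaw) Ry(pitch) Rx(roll)).
In Python, from cell import monitor, read_camera, camera_model, env, regions_of gives the robot as it stands. The module is installed in compiled form; this text tells all that it offers.
- The arm moves only by the tool step_arm, never from a script. Its argument "deltas" is a list of rows, each a list of 5 numbers: the gripper's target within -1 to 1 (fully open at 1, half-way at 0, shut at -1), then the shift along the tool's x, y, z in m, then the turn about the tool's x in degrees. A call has 1 to 12 rows; each row is the pose to reach, as a shift and turn from the pose commanded when the call began, along the tool's axes at that moment; what a row does not reach only later rows make up. A row lasts 1/8 s, in which the tool goes at most 62.5 mm and 10.7 degrees, less where a joint would pass 70% of its speed; a pose out of reach is approached as far as the arm can. A call with a gripper value outside its range is refused whole. The fingers move at their own pace and stop on an object; "newtons" is the grip in N (left out, the last holds). Time passes only in rows, so rows that repeat a pose let the fingers close. It gives the time, the measured TCP pose, the force and the opening at its end, in the units of the state.
- monitor.get_obs(): the state, without advancing time (a new reading comes with each control period).
- read_camera(name): name is "side" or "top" or "wrist"; returns (picture, depth): 400x640x3 uint8, red, green, blue; 400x640 float32, m along the optical axis (not along the pixel's ray), 0 where there is no reading.
- camera_model(name): a dict with "fx", "fy", "cx", "cy" (pixels), "xyz" and "attitude" of the camera in the world. Camera axes: x right, y down, z forward; pixel columns grow to the right and rows downward; lengths in m; the calibration is good to about 2 mm. A picture is of the moment at which its call begins: read the wrist's pose just before it. camera_model takes no time and is no camera call; for the wrist camera it gives the pose at the moment of the call.
- env.sign_off(): hands the job in, once; it reports no verdict.
Trained networks look in the newest picture that a camera, given by its name, has taken for a name from the list of things; names that differ only in an ending like _2 or _b are one class to them, and where a whole thing is asked for, a point or a joint stands for the part that bears it (a point fixed in the world has none). Each returns a list of dicts, best first, with "p" (0 to 1); they miss things now and then, are a little off and sometimes report something else, mostly with a low value. They report only what shows in the picture. A call takes as long as a camera call. They do not tell look-alikes from the thing itself.
- regions_of(camera, thing): "pixels" (400x640 bool, what is visible of it) and "pixel" ([column, row] in pixels, amid what is visible of it).
The state is a dict: "time_s": time; "qpos": joint angles; "joint_velocities": joint speeds; "effort": joint torques, N m; "tool_pos": TCP position; "tool_rot": TCP orientation; "force": force on the tool from outside, world axes, zero at the start; "wrist_torque": the same for the moment, N m; "grip_width": finger opening in m.
Only numpy, scipy, OpenCV 4.12 (cv2) and the standard library are available. Lean on these libraries where they do the work, as an engineer would, in place of code of your own. Each camera call takes 0.05 s, during which the arm holds its last target. There are 200 camera calls.

## Working session

There is one attempt and no reset: what is moved stays moved. The work goes in short steps, Python scripts to look and compute and a tool call to move; the robot and the scene stay as the last step left them, time stands still between calls to the robot, and variables do not carry over. Pictures are saved under pics/ and viewed, about 8 in all and at most 12, crops included, and the job is handed in when it is done.

Besides the shell and the picture viewer there is one more tool, called as a command line: name --pt "numbers of a row" for each row, then --argument value for the rest. step_arm: Moves the arm, as the interface text tells. Its arguments: {"type":"object","properties":{"deltas":{"type":"array"},"newtons":{"type":"number"}},"required":["deltas"]}

```bash
mkdir -p pics
python3 - <<'E'
from cell import *
import cv2
o=monitor.get_obs()
print(o)
for c in ("top","side"):
    p,d=read_camera(c); m=camera_model(c); print(c,m)
    cv2.imwrite(f"pics/{c}0.png",p[...,::-1])
E
```

```text
{'time_s': 0.0, 'qpos': array([-67.54544292,  18.43936509,  -4.01433648,  83.17469646,
         1.29397954,  78.54034203,  -3.25955181]), 'joint_velocities': array([ 0.10911154,  0.00270361,  0.17175439,  0.01681799,  0.013856  ,
       -0.00364549, -0.10930317]), 'effort': array([ 2.70492337e-04, -4.91297328e+01, -4.03658794e-01, -3.12519264e+01,
       -6.37376332e-02,  4.42310655e-02,  1.81386049e-04]), 'tool_pos': array([0.23963563, 0.60366114, 0.24045965]), 'tool_rot': array([-177.32561928,   89.89065764, -108.97132078]), 'force': array([0.03303605, 0.97279011, 0.04982956]), 'wrist_torque': array([-0.02597554,  0.06755644,  0.09784972]), 'grip_width': 0.08706682164156505}
top {'fx': 413.1711370161585, 'fy': 413.1711370161585, 'cx': 322.4950526339104, 'cy': 196.6949882431491, 'xyz': array([0.46392392, 0.03560288, 1.18383043]), 'attitude': array([-176.44438552,    0.32700568,  -89.61276129])}
side {'fx': 516.1052099211568, 'fy': 516.1052099211568, 'cx': 325.86940187424653, 'cy': 200.27955968153572, 'xyz': array([ 0.15548681, -0.7931376 ,  1.14207302]), 'attitude': array([-139.75341389,    0.60844946,  -26.98844568])}
```

View pics/top0.png

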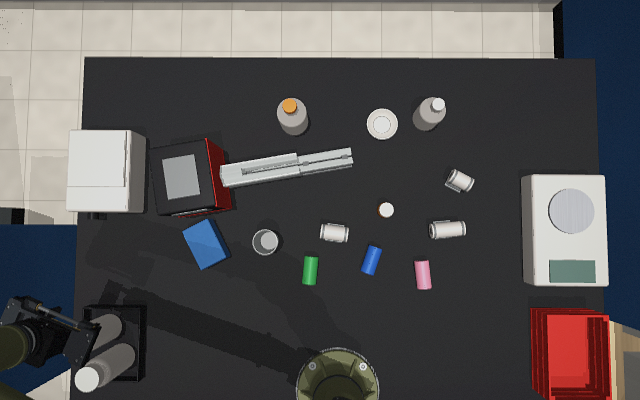

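View pics/side0.png

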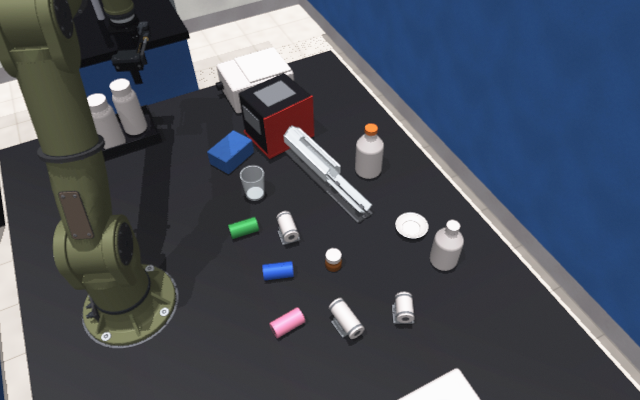

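The top view shows the trough and tube at about (220–353, 185–150), with the mouth near (298,162). The white cartridges are at (335,232), (447,229) and (460,181). The blue, green and pink ones are decoys. Next I measure.

```bash
cat > h.py <<'E'
from cell import *
import numpy as np, cv2
from scipy.spatial.transform import Rotation as R
def cloud(c):
    p,d=read_camera(c); m=camera_model(c)
    v,u=np.indices(d.shape)
    P=np.stack([(u-m['cx'])/m['fx']*d,(v-m['cy'])/m['fy']*d,d],-1)
    W=P@R.from_euler('xyz',m['attitude'],degrees=True).as_matrix().T+m['xyz']
    W[d==0]=np.nan
    return p,W
def box(X):
    r=cv2.minAreaRect((X[:,:2]*1000).astype(np.float32)); return r
E
python3 - <<'E'
from h import *
for c in ("top","side"):
    p,W=cloud(c)
    for n in ("long_centre","medium_centre","short_centre","jar","beaker","tip_box","dish","reagent_a","reagent_b","magazine"):
        for r in regions_of(c,n)[:4]:
            X=W[r["pixels"]]; X=X[~np.isnan(X[:,0])]
            lo={'l':.045,'m':.045,'s':.045}.get(n[0],.01) if 'centre' in n else .01
            X=X[X[:,2]>lo]
            if len(X)<10: continue
            (x,y),s,a=box(X)
            print(c,n,round(r["p"],2),np.round(r["pixel"]),"n",len(X),"c",round(x),round(y),"s",np.round(s),"a",round(a,1),"ztop",np.round(np.percentile(X[:,2],[50,98]),3), "med",np.round(np.median(X,0),3))
    np.save(c+"W.npy",W)
E
```

```text
top long_centre 0.75 [445. 231.] n 438 c 448 -298 s [38. 88.] a 4.5 ztop [0.059 0.065] med [ 0.448 -0.295  0.059]
top long_centre 0.52 [205. 246.] n 1298 c 403 365 s [119.  81.] a 28.0 ztop [0.056 0.06 ] med [0.403 0.363 0.056]
top medium_centre 0.6 [334. 231.] n 375 c 437 11 s [74. 39.] a 82.4 ztop [0.059 0.064] med [0.438 0.011 0.059]
top short_centre 0.75 [460. 180.] n 321 c 584 -338 s [61. 40.] a 61.8 ztop [0.058 0.065] med [ 0.582 -0.336  0.058]
top jar 0.54 [209. 172.] n 7650 c 607 215 s [173. 510.] a 10.5 ztop [0.168 0.176] med [0.594 0.332 0.168]
top jar 0.45 [386. 212.] n 202 c 501 -130 s [40. 40.] a 30.5 ztop [0.051 0.055] med [ 0.501 -0.129  0.051]
top beaker 0.69 [262. 239.] n 297 c 413 194 s [65. 66.] a 26.9 ztop [0.066 0.089] med [0.408 0.211 0.066]
top beaker 0.19 [431. 113.] n 798 c 763 -246 s [70. 63.] a 44.5 ztop [0.104 0.153] med [ 0.754 -0.238  0.104]
top tip_box 0.91 [207. 244.] n 1447 c 404 365 s [119.  81.] a 27.3 ztop [0.056 0.06 ] med [0.405 0.36  0.056]
top dish 0.75 [381. 122.] n 455 c 747 -126 s [86. 86.] a 0.3 ztop [0.015 0.022] med [ 0.751 -0.127  0.015]
[... 1741 characters left out ...]
58] med [0.397 0.35  0.051]
side dish 0.78 [407. 226.] n 216 c 745 -125 s [87. 85.] a 56.0 ztop [0.014 0.02 ] med [ 0.756 -0.114  0.014]
side reagent_a 0.92 [448. 246.] n 1137 c 756 -256 s [60. 71.] a 41.3 ztop [0.093 0.15 ] med [ 0.749 -0.264  0.093]
side reagent_a 0.68 [368. 151.] n 1137 c 748 117 s [66. 79.] a 63.9 ztop [0.1   0.169] med [0.739 0.106 0.1  ]
side reagent_b 0.92 [448. 246.] n 1137 c 756 -256 s [60. 71.] a 41.3 ztop [0.093 0.15 ] med [ 0.749 -0.264  0.093]
side reagent_b 0.68 [368. 151.] n 1137 c 748 117 s [66. 79.] a 63.9 ztop [0.1   0.169] med [0.739 0.106 0.1  ]
side magazine 0.96 [293. 134.] n 6055 c 605 213 s [180. 509.] a 10.5 ztop [0.094 0.172] med [0.583 0.318 0.094]
```

```bash
cat >> h.py <<'E'
def plan(x,y,z,jaw):
    "delta (tool axes) from the present pose to TCP x,y,z with jaw axis at world angle jaw"
    o=monitor.get_obs(); T=R.from_euler('xyz',o['tool_rot'],degrees=True).as_matrix()
    d=T.T@(np.array([x,y,z])-o['tool_pos'])
    psi=np.degrees(np.arctan2(T[1,2],T[0,2]))
    t=(psi-jaw)  # tool x is down: positive turn lowers the world angle
    return np.round(d,4), t, psi
E
python3 - <<'E'
from h import *
u=np.array([np.cos(np.radians(100.5)),np.sin(np.radians(100.5))]); n=np.array([-u[1],u[0]]); m=np.array([.625,.111])
for c in("top","side"):
    W=np.load(c+"W.npy").reshape(-1,3); W=W[~np.isnan(W[:,0])]
    q=W[:,:2]-m; f=q@u; l=q@n
    for zlo,zhi,a,b in((.040,.058,-.16,-.01),(.07,.11,0,.2)):
        k=(abs(l)<.04)&(W[:,2]>zlo)&(W[:,2]<zhi)&(f>a)&(f<b)
        rows=[]
        for s in np.arange(a,b,.02):
            j=k&(f>=s)&(f<s+.02)
            if j.sum()>5: rows.append((s+.01,l[j].min(),l[j].max(),np.percentile(W[j,2],95)))
        rows=np.array(rows); mid=(rows[:,1]+rows[:,2])/2
        print(c,zlo,np.round(rows*1000).astype(int).tolist(),'fit',np.polyfit(rows[:,0],mid,1),'fmin/max',f[k].min(),f[k].max())
    k=(abs(l)<.1)&(W[:,2]>.15)&(f>.15)&(f<.45); r=box(W[k]); print(c,'cab',r)
print(plan(.6,.2,.24,0)); print(monitor.get_obs()['tool_rot'])
E
```

```text
top 0.04 [[-150, -21, 21, 51], [-130, -21, 22, 51], [-110, -22, 22, 52], [-90, -21, 22, 51], [-70, -22, 22, 53], [-50, -22, 22, 52], [-30, -23, 21, 52], [-10, -22, 21, 53]] fit [-0.00665965 -0.00064745] fmin/max -0.150265012047837 -0.010434233693272066
top 0.07 [[10, -28, 28, 90], [30, -29, 28, 89], [50, -29, 28, 89], [70, -28, 27, 89], [90, -29, 28, 89], [110, -29, 27, 90], [130, -29, 27, 89], [150, -28, 27, 95], [170, -29, 27, 97], [190, -29, 27, 98]] fit [-0.00395639 -0.00022437] fmin/max 0.00015554158215995957 0.1999478772369136
top cab ((574.3462524414062, 390.3038330078125), (172.68896484375, 152.13885498046875), 10.203987121582031)
side 0.04 [[-150, -17, 25, 48], [-130, -19, 26, 51], [-110, -20, 26, 49], [-90, -18, 25, 49], [-70, -19, 25, 50], [-50, -21, 25, 50], [-30, -19, 25, 49], [-10, -17, 27, 48]] fit [0.00024695 0.00345328] fmin/max -0.15107254046894322 -0.0103369202361856
side 0.07 [[10, -27, 33, 85], [30, -25, 31, 86], [50, -26, 31, 87], [70, -28, 32, 86], [90, -25, 31, 86], [110, -27, 31, 86], [130, -26, 31, 86], [150, -27, 32, 93], [170, -27, 34, 94], [190, -29, 30, 94]] fit [-0.0058257   0.00292702] fmin/max 0.00018692345871613796 0.19995036693801946
side cab ((573.6412963867188, 388.8031921386719), (177.49777221679688, 156.681884765625), 9.648022651672363)
(array([ 0.0016, -0.4839, -0.2428]), np.float64(68.35394463809827), np.float64(68.35394463809827))
[-23.04162728  89.99092589  45.31231709]
```

```bash
cat >> h.py <<'E'
def way(*pts):
    for p in pts:
        d,t,psi=plan(*p); print(p,'->',np.round(d,3).tolist(),round(t,1))
    print('psi',round(psi,1), np.round(monitor.get_obs()['tool_pos'],4))
E
python3 -c "
from h import *
way((.5,.3,.24,4.5),(.56,0,.24,4.5),(.5,-.15,.2,4.5),(.446,-.3,.13,4.5))"
```

```text
(0.5, 0.3, 0.24, 4.5) -> [0.002, -0.354, -0.187] 63.9
(0.56, 0, 0.24, 4.5) -> [0.002, -0.52, -0.444] 63.9
(0.5, -0.15, 0.2, 4.5) -> [0.042, -0.52, -0.605] 63.9
(0.446, -0.3, 0.13, 4.5) -> [0.112, -0.525, -0.764] 63.9
psi 68.4 [0.2398 0.6042 0.2416]
```

step_arm --pt "1 0 -0.354 -0.187 20" --pt "1 0 -0.354 -0.187 40" --pt "1 0 -0.354 -0.187 64" --pt "1 0 -0.354 -0.187 64" --pt "1 0 -0.354 -0.187 64" --pt "1 0 -0.354 -0.187 64" --pt "1 0 -0.52 -0.444 64" --pt "1 0 -0.52 -0.444 64" --pt "1 0 -0.52 -0.444 64" --pt "1 0 -0.52 -0.444 64" --pt "1 0 -0.52 -0.444 64" --pt "1 0 -0.52 -0.444 64" --newtons 20

```text
time_s: 2.7
tool_pos: [0.5597, -0.0062, 0.2421]
tool_rot: [-58.7, 89.9, -54.8]
force: [-0.2, 1.0, -0.9]
grip_width: 0.0868
```

```bash
python3 -c "
from h import *
way((.5,-.15,.2,4.5),(.446,-.3,.14,4.5))"
```

```text
(0.5, -0.15, 0.2, 4.5) -> [0.042, -0.139, -0.069] -0.6
(0.446, -0.3, 0.14, 4.5) -> [0.102, -0.285, -0.134] -0.6
psi 3.9 [ 0.5597 -0.0062  0.2421]
```

step_arm --pt "1 0.042 -0.139 -0.069 0" --pt "1 0.042 -0.139 -0.069 0" --pt "1 0.102 -0.285 -0.134 -0.5" --pt "1 0.102 -0.285 -0.134 -0.5" --pt "1 0.102 -0.285 -0.134 -0.5" --pt "1 0.102 -0.285 -0.134 -0.5" --pt "1 0.102 -0.285 -0.134 -0.5"

```text
time_s: 3.58
tool_pos: [0.4467, -0.2952, 0.1391]
tool_rot: [152.7, 89.9, 157.4]
force: [-0.9, 0.5, -0.2]
grip_width: 0.0868
```

Run:
```python
from h import *
way((.446,-.3,.05,4.5))
p,W=cloud("wrist")
cv2.imwrite("pics/w1.png",p[...,::-1])
for r in regions_of("wrist","long_centre")[:2]:
    X=W[r["pixels"]]; X=X[~np.isnan(X[:,0])]; X=X[X[:,2]>.045]
    if len(X)>10: print(r["p"],r["pixel"],box(X),np.percentile(X[:,2],98))
```

```text
(0.446, -0.3, 0.05, 4.5) -> [0.089, -0.005, -0.001] 0.2
psi 4.7 [ 0.4467 -0.2952  0.1391]
0.83 [320.8, 202.1] ((449.39111328125, -292.9861755371094), (38.82059860229492, 83.76145935058594), 5.298007011413574) 0.06084260810543359
```

View pics/w1.png

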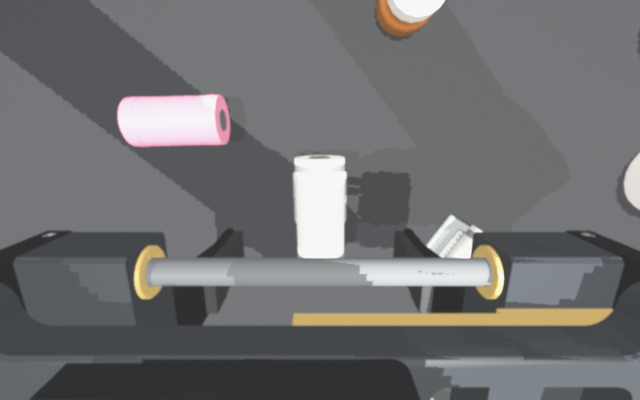

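The wrist picture shows the long cartridge centred between the fingers (column 320). Descend, grip and lift.

step_arm --pt "1 0.045 -0.004 0.001 0" --pt "1 0.089 -0.004 0.001 0" --pt "1 0.089 -0.004 0.001 0" --pt "-0.4 0.089 -0.004 0.001 0" --pt "-0.4 0.089 -0.004 0.001 0" --pt "-0.4 0.089 -0.004 0.001 0" --pt "-0.4 0.089 -0.004 0.001 0" --pt "-0.4 0.089 -0.004 0.001 0" --newtons 25

```text
time_s: 4.68
tool_pos: [0.4488, -0.2986, 0.0508]
tool_rot: [-0.2, 90.0, 4.7]
force: [0.8, -0.4, 0.4]
grip_width: 0.0451
```

```bash
cat >> h.py <<'E'
A=np.radians(100.2); U=np.array([np.cos(A),np.sin(A)]); M=np.array([.6237,.1108])
def mag(f,z,jaw,l=0):
    p=M+f*U+l*np.array([-U[1],U[0]]); return (round(p[0],4),round(p[1],4),z,jaw)
def feed():
    q=monitor.get_obs()['tool_pos'][:2]-M; return q@U, q@np.array([-U[1],U[0]])
E
python3 -c "
from h import *
print(monitor.get_obs()['grip_width'])
way((.446,-.3,.14,4.5),(.58,-.12,.14,10.2),mag(-.103,.14,10.2),mag(-.103,.08,10.2))"
```

```text
0.04506223013441994
(0.446, -0.3, 0.14, 4.5) -> [-0.089, -0.001, -0.003] 0.3
(0.58, -0.12, 0.14, 10.2) -> [-0.089, 0.167, 0.146] -5.4
(np.float64(0.6419), np.float64(0.0094), 0.14, 10.2) -> [-0.089, 0.291, 0.218] -5.4
(np.float64(0.6419), np.float64(0.0094), 0.08, 10.2) -> [-0.029, 0.291, 0.218] -5.4
psi 4.8 [ 0.4488 -0.2986  0.0508]
```

step_arm --pt "-0.4 0 0 0 0" --pt "-0.4 0 0 0 0" --pt "-0.4 -0.045 0 0 0" --pt "-0.4 -0.089 0 0 0" --pt "-0.4 -0.089 0.167 0.146 -5.4" --pt "-0.4 -0.089 0.167 0.146 -5.4" --pt "-0.4 -0.089 0.167 0.146 -5.4" --pt "-0.4 -0.089 0.291 0.218 -5.4" --pt "-0.4 -0.089 0.291 0.218 -5.4" --pt "-0.4 -0.089 0.291 0.218 -5.4" --pt "-0.4 -0.089 0.291 0.218 -5.4" --pt "-0.4 -0.089 0.291 0.218 -5.4"

```text
time_s: 6.18
tool_pos: [0.6409, 0.0094, 0.1389]
tool_rot: [-143.7, 89.9, -133.5]
force: [-0.3, -0.6, -1.4]
grip_width: 0.0394
```

Run:
```python
from h import *
print(feed())
way(mag(-.103,.14,10.2),mag(-.103,.072,10.2))
for c in("top","side"):
    p,W=cloud(c)
    for r in regions_of(c,"long_centre")[:1]:
        X=W[r["pixels"]]; X=X[~np.isnan(X[:,0])]; q=X[:,:2]-M; f=q@U
        print(r["p"],np.percentile(f,[1,50,99]),np.percentile(X[:,2],[2,98]))
    if c=="side": cv2.imwrite("pics/s1.png",cv2.resize(p[100:350,200:500,::-1],None,fx=2,fy=2))
```

```text
(np.float64(-0.1028947001737382), np.float64(0.0009874476289784585))
(np.float64(0.6419), np.float64(0.0094), 0.14, 10.2) -> [-0.001, -0.0, 0.001] 0.1
(np.float64(0.6419), np.float64(0.0094), 0.072, 10.2) -> [0.067, -0.0, 0.001] 0.1
psi 10.3 [0.6409 0.0094 0.1389]
0.57 [-0.15202781 -0.13630825 -0.09645144] [0.11269967 0.14836593]
```

View pics/s1.png

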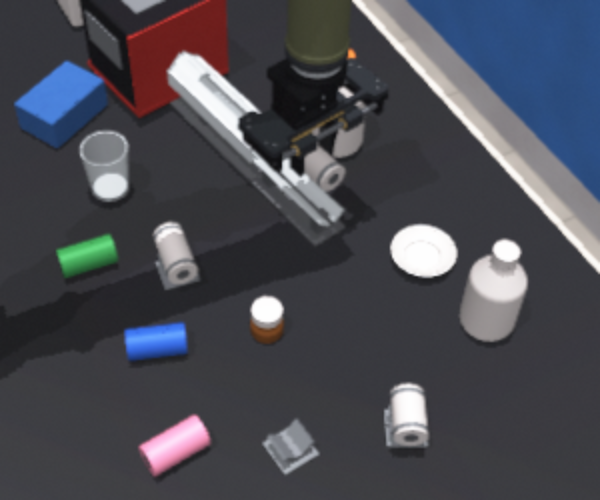

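The long cartridge is held level over the trough, clear of the bottle, and its rest is empty. Lower it and release.

step_arm --pt "-0.4 0.04 0.003 0.001 0" --pt "-0.4 0.06 0.003 0.001 0" --pt "-0.4 0.067 0.003 0.001 0" --pt "-0.4 0.0675 0.003 0.001 0" --pt "-0.4 0.0675 0.003 0.001 0"

```text
time_s: 7.0
tool_pos: [0.642, 0.0127, 0.0728]
tool_rot: [-7.4, 90.0, 2.9]
force: [-0.6, -0.8, -0.9]
grip_width: 0.0392
```

step_arm --pt "0.4 0 0 0 0" --pt "0.4 0 0 0 0" --pt "0.4 0 0 0 0" --pt "0.4 0 0 0 0"

```text
time_s: 7.5
tool_pos: [0.6418, 0.013, 0.0722]
tool_rot: [20.9, 90.0, 31.2]
force: [-0.2, -0.6, -0.1]
grip_width: 0.0603
```

Run:
```python
from h import *
print(feed())
way(mag(-.103,.14,10.2),mag(-.2,.14,-79.8),mag(-.195,.071,-79.8))
```

```text
(np.float64(-0.099505623678213), np.float64(-0.0004743515862162262))
(np.float64(0.6419), np.float64(0.0094), 0.14, 10.2) -> [-0.068, -0.004, -0.0] 0.1
(np.float64(0.6591), np.float64(-0.086), 0.14, -79.8) -> [-0.068, -0.1, -0.001] 90.1
(np.float64(0.6582), np.float64(-0.0811), 0.071, -79.8) -> [0.001, -0.096, -0.001] 90.1
psi 10.3 [0.6418 0.013  0.0722]
```

step_arm --pt "0.4 -0.035 0 0 0" --pt "0.4 -0.068 0 0 0" --pt "-1 -0.068 -0.05 -0.001 10" --pt "-1 -0.068 -0.1 -0.001 20" --pt "-1 -0.068 -0.1 -0.001 30" --pt "-1 -0.068 -0.1 -0.001 40" --pt "-1 -0.068 -0.1 -0.001 50" --pt "-1 -0.068 -0.1 -0.001 60" --pt "-1 -0.068 -0.1 -0.001 70" --pt "-1 -0.068 -0.1 -0.001 80" --pt "-1 -0.068 -0.1 -0.001 90" --pt "-1 -0.068 -0.1 -0.001 90"

```text
time_s: 9.0
tool_pos: [0.6586, -0.0855, 0.1399]
tool_rot: [-39.8, 90.0, -119.5]
force: [0.1, 0.2, -0.8]
grip_width: 0.0003
```

Run:
```python
from h import *
print(feed())
way(mag(-.2,.071,-79.8),mag(-.17,.071,-79.8),mag(-.07,.071,-79.8))
p,W=cloud("top")
q=W[...,:2]-M; f=q@U; l=q@np.array([-U[1],U[0]])
k=(abs(l)<.012)&(W[...,2]>.07)&(W[...,2]<.09)&(f>-.17)&(f<-.01); print(np.percentile(f[k],[0,2,98,100]),k.sum())
```

```text
(np.float64(-0.19937854973415609), np.float64(0.0004552467785079242))
(np.float64(0.6591), np.float64(-0.086), 0.071, -79.8) -> [0.069, 0.0, 0.001] 0.2
(np.float64(0.6538), np.float64(-0.0565), 0.071, -79.8) -> [0.069, 0.001, -0.029] 0.2
(np.float64(0.6361), np.float64(0.0419), 0.071, -79.8) -> [0.069, 0.001, -0.129] 0.2
psi -79.6 [ 0.6586 -0.0855  0.1399]
[-0.11392105 -0.1128278  -0.057354   -0.05565388] 192
```

step_arm --pt "-1 0.035 0 0 0" --pt "-1 0.069 0 0 0" --pt "-1 0.069 0 0 0" --pt "-1 0.069 0.001 -0.02 0" --pt "-1 0.069 0.001 -0.035 0" --pt "-1 0.069 0.001 -0.042 0" --pt "-1 0.069 0.001 -0.049 0" --pt "-1 0.069 0.001 -0.056 0"

```text
time_s: 10.05
tool_pos: [0.6502, -0.0316, 0.072]
tool_rot: [40.6, 89.8, -39.2]
force: [2.0, -4.1, 2.8]
grip_width: 0.0005
```

step_arm --pt "-1 0 0 -0.008 0" --pt "-1 0 0 -0.016 0" --pt "-1 0 0 -0.024 0" --pt "-1 0 0 -0.032 0" --pt "-1 0 0 -0.04 0" --pt "-1 0 0 -0.048 0" --pt "-1 0 0 -0.056 0" --pt "-1 0 0 -0.064 0" --pt "-1 0 0 -0.072 0" --pt "-1 0 0 -0.078 0" --pt "-1 0 0 -0.083 0" --pt "-1 0 0 -0.083 0"

```text
time_s: 11.55
tool_pos: [0.6355, 0.0505, 0.0718]
tool_rot: [47.9, 89.9, -31.9]
force: [2.2, -4.9, 4.5]
grip_width: 0.0006
```

Run:
```python
from h import *
print(feed())
p,W=cloud("side"); cv2.imwrite("pics/s2.png",cv2.resize(p[100:260,200:440,::-1],None,fx=3,fy=3))
way(mag(-.09,.071,-79.8),mag(-.09,.19,-79.8),(.62,-.02,.19,-7.6),(.436,.011,.14,-7.6))
```

```text
(np.float64(-0.06138901699429248), np.float64(-0.0009012855897591304))
(np.float64(0.6396), np.float64(0.0222), 0.071, -79.8) -> [0.001, -0.001, 0.029] 0.0
(np.float64(0.6396), np.float64(0.0222), 0.19, -79.8) -> [-0.118, -0.001, 0.029] 0.0
(0.62, -0.02, 0.19, -7.6) -> [-0.118, -0.028, 0.067] -72.2
(0.436, 0.011, 0.14, -7.6) -> [-0.068, -0.203, 0.004] -72.2
psi -79.8 [0.6355 0.0505 0.0718]
```

View pics/s2.png

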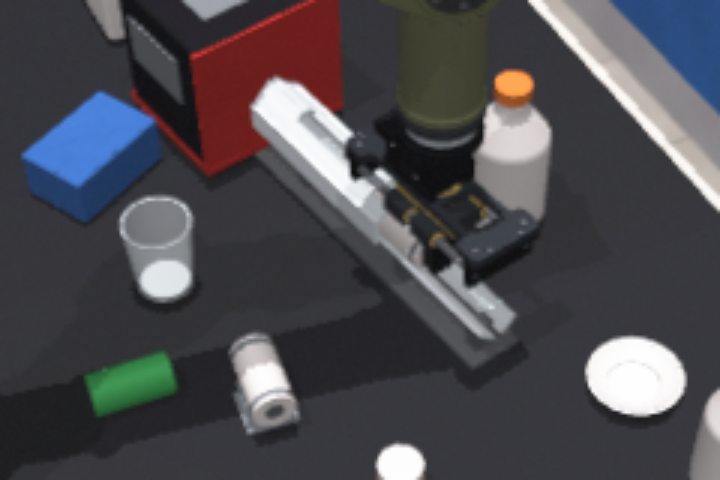

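The long cartridge is in the mouth, rear about 46 mm out. Nothing is disturbed. Next is the medium one.

step_arm --pt "-1 0 0 0.03 0" --pt "-1 -0.06 0 0.03 0" --pt "-1 -0.09 0 0.04 -10" --pt "1 -0.09 -0.028 0.067 -20" --pt "1 -0.09 -0.05 0.05 -30" --pt "1 -0.09 -0.1 0.03 -40" --pt "1 -0.09 -0.15 0.015 -50" --pt "1 -0.068 -0.203 0.004 -60" --pt "1 -0.068 -0.203 0.004 -70" --pt "1 -0.068 -0.203 0.004 -72.2" --pt "1 -0.068 -0.203 0.004 -72.2" --pt "1 -0.068 -0.203 0.004 -72.2"

```text
time_s: 13.1
tool_pos: [0.4354, 0.0119, 0.1389]
tool_rot: [177.0, 89.9, 169.4]
force: [0.7, 0.0, 0.3]
grip_width: 0.0816
```

Run:
```python
from h import *
way((.436,.011,.0505,-7.6))
p,W=cloud("wrist")
for r in regions_of("wrist","medium_centre")[:2]:
    X=W[r["pixels"]]; X=X[~np.isnan(X[:,0])]; X=X[X[:,2]>.045]
    if len(X)>10: print(r["p"],r["pixel"],box(X),np.percentile(X[:,2],98))
```

```text
(0.436, 0.011, 0.0505, -7.6) -> [0.088, -0.001, 0.001] 0.1
psi -7.5 [0.4354 0.0119 0.1389]
0.89 [323.4, 205.9] ((437.7181091308594, 12.559989929199219), (75.56591033935547, 38.82022476196289), 82.8432846069336) 0.06051843342387725
```

step_arm --pt "0.6 0.045 0 0.002 0" --pt "0.4 0.088 0 0.002 0" --pt "0.4 0.088 0 0.002 0" --pt "-0.4 0.088 0 0.002 0" --pt "-0.4 0.088 0 0.002 0" --pt "-0.4 0.088 0 0.002 0" --pt "-0.4 0.088 0 0.002 0" --pt "-0.4 0.088 0 0.002 0" --pt "-0.4 0.088 0 0.002 0"

```text
time_s: 14.32
tool_pos: [0.4371, 0.0117, 0.0521]
tool_rot: [137.7, 89.8, 130.2]
force: [-4.7, 1.2, 8.3]
grip_width: 0.0391
```

Run:
```python
from h import *
way((.437,.012,.14,-7.6),(.5,-.01,.14,10.2),mag(-.105,.14,10.2),mag(-.105,.0725,10.2))
```

```text
(0.437, 0.012, 0.14, -7.6) -> [-0.088, 0.0, -0.0] 0.1
(0.5, -0.01, 0.14, 10.2) -> [-0.088, -0.013, 0.065] -17.7
(np.float64(0.6423), np.float64(0.0075), 0.14, 10.2) -> [-0.088, 0.023, 0.204] -17.7
(np.float64(0.6423), np.float64(0.0075), 0.0725, 10.2) -> [-0.021, 0.023, 0.204] -17.7
psi -7.5 [0.4371 0.0117 0.0521]
```

step_arm --pt "-0.4 -0.044 0 0 0" --pt "-0.4 -0.088 0 0 0" --pt "-0.4 -0.088 -0.013 0.065 -8" --pt "-0.4 -0.088 0.0 0.12 -17.7" --pt "-0.4 -0.088 0.023 0.17 -17.7" --pt "-0.4 -0.088 0.023 0.204 -17.7" --pt "-0.4 -0.088 0.023 0.204 -17.7" --pt "-0.4 -0.088 0.023 0.204 -17.7"

```text
time_s: 15.32
tool_pos: [0.6424, 0.0064, 0.1391]
tool_rot: [-171.2, 90.0, -161.1]
force: [-0.9, 0.0, -0.5]
grip_width: 0.0396
```

Run:
```python
from h import *
print(feed()); way(mag(-.105,.0725,10.2))
```

```text
(np.float64(-0.10602208041348057), np.float64(0.00011983908122020076))
(np.float64(0.6423), np.float64(0.0075), 0.0725, 10.2) -> [0.067, 0.001, 0.0] -0.1
psi 10.1 [0.6424 0.0064 0.1391]
```

step_arm --pt "-0.4 0.04 0.001 0 0" --pt "-0.4 0.06 0.001 0 0" --pt "-0.4 0.067 0.001 0 0" --pt "-0.4 0.067 0.001 0 0" --pt "0.4 0.067 0.001 0 0" --pt "0.4 0.067 0.001 0 0" --pt "0.4 0.067 0.001 0 0" --pt "0.4 0.067 0.001 0 0" --pt "0.4 0.03 0.001 0 0" --pt "0.4 0 0.001 0 0" --pt "0.4 0 0.001 0 0"

```text
time_s: 16.7
tool_pos: [0.6445, 0.0076, 0.1418]
tool_rot: [-4.1, 89.7, 6.0]
force: [-1.2, 0.1, -0.5]
grip_width: 0.0607
```

Run:
```python
from h import *
print(feed()); way(mag(-.2,.14,-79.8),mag(-.2,.071,-79.8))
```

```text
(np.float64(-0.10529606903264957), np.float64(-0.0022356960589609114))
(np.float64(0.6591), np.float64(-0.086), 0.14, -79.8) -> [0.002, -0.095, -0.002] 89.9
(np.float64(0.6591), np.float64(-0.086), 0.071, -79.8) -> [0.071, -0.095, -0.002] 89.9
psi 10.1 [0.6445 0.0076 0.1418]
```

step_arm --pt "-1 0 -0.05 -0.002 10" --pt "-1 0 -0.095 -0.002 20" --pt "-1 0 -0.095 -0.002 30" --pt "-1 0 -0.095 -0.002 40" --pt "-1 0 -0.095 -0.002 50" --pt "-1 0 -0.095 -0.002 60" --pt "-1 0 -0.095 -0.002 70" --pt "-1 0 -0.095 -0.002 80" --pt "-1 0.02 -0.095 -0.002 90" --pt "-1 0.05 -0.095 -0.002 90" --pt "-1 0.071 -0.095 -0.002 90" --pt "-1 0.071 -0.095 -0.002 90"

```text
time_s: 18.2
tool_pos: [0.6562, -0.0855, 0.0658]
tool_rot: [-105.4, 89.8, 174.8]
force: [-0.2, 0.2, 1.3]
grip_width: 0.0004
```

Run:
```python
from h import *
print(feed()); way(mag(-.165,.071,-79.8),mag(-.06,.071,-79.8))
p,W=cloud("top")
q=W[...,:2]-M; f=q@U; l=q@np.array([-U[1],U[0]])
k=(abs(l)<.012)&(W[...,2]>.07)&(W[...,2]<.09)&(f>-.17)&(f<-.01); h=np.histogram(f[k],np.arange(-.17,-.005,.005)); print(h[0].tolist())
```

```text
(np.float64(-0.1989283441811507), np.float64(0.0027910523073601673))
(np.float64(0.6529), np.float64(-0.0516), 0.071, -79.8) -> [-0.005, 0.003, -0.034] -0.1
(np.float64(0.6343), np.float64(0.0517), 0.071, -79.8) -> [-0.005, 0.003, -0.139] -0.1
psi -79.9 [ 0.6562 -0.0855  0.0658]
[0, 0, 0, 0, 0, 0, 0, 0, 0, 0, 0, 0, 6, 10, 15, 17, 16, 16, 16, 17, 9, 0, 0, 6, 17, 16, 18, 17, 17, 14, 17, 18]
```

step_arm --pt "-1 -0.005 0.003 -0.02 0" --pt "-1 -0.005 0.003 -0.034 0" --pt "-1 -0.005 0.003 -0.042 0" --pt "-1 -0.005 0.003 -0.05 0" --pt "-1 -0.005 0.003 -0.058 0" --pt "-1 -0.005 0.003 -0.066 0" --pt "-1 -0.005 0.003 -0.074 0" --pt "-1 -0.005 0.003 -0.082 0" --pt "-1 -0.005 0.003 -0.09 0" --pt "-1 -0.005 0.003 -0.098 0" --pt "-1 -0.005 0.003 -0.106 0"

```text
time_s: 19.62
tool_pos: [0.6419, 0.0192, 0.0732]
tool_rot: [32.0, 90.0, -47.8]
force: [1.5, -3.6, 2.6]
grip_width: 0.0004
```

step_arm --pt "-1 0 0 -0.008 0" --pt "-1 0 0 -0.016 0" --pt "-1 0 0 -0.024 0" --pt "-1 0 0 -0.032 0" --pt "-1 0 0 -0.032 0"

```text
time_s: 20.25
tool_pos: [0.6361, 0.052, 0.0731]
tool_rot: [-173.6, 89.9, 106.6]
force: [0.8, -2.5, 2.5]
grip_width: 0.0004
```

Run:
```python
from h import *
print(feed())
p,W=cloud("side"); cv2.imwrite("pics/s3.png",cv2.resize(p[100:260,200:440,::-1],None,fx=3,fy=3))
way(mag(-.1,.16,-79.8),(.65,-.1,.16,-60),(.6,-.29,.16,-28),(.583,-.339,.14,-28))
```

```text
(np.float64(-0.06009932282212728), np.float64(-0.0017777434175541961))
(np.float64(0.6414), np.float64(0.0124), 0.16, -79.8) -> [-0.087, -0.002, 0.04] 0.0
(0.65, -0.1, 0.16, -60) -> [-0.087, -0.013, 0.152] -19.8
(0.6, -0.29, 0.16, -28) -> [-0.088, -0.096, 0.33] -51.8
(0.583, -0.339, 0.14, -28) -> [-0.068, -0.122, 0.375] -51.8
psi -79.8 [0.6361 0.0518 0.073 ]
```

View pics/s3.png

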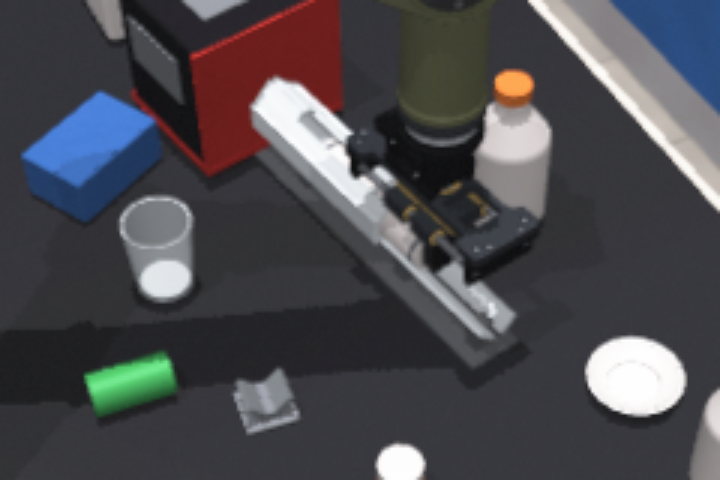

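The medium cartridge follows the long one into the mouth. Its rest is empty and nothing else has moved. Now the short one.

step_arm --pt "-1 0 0 0.03 0" --pt "-1 -0.06 0 0.04 0" --pt "-1 -0.087 -0.005 0.09 -10" --pt "1 -0.087 -0.013 0.152 -20" --pt "1 -0.088 -0.04 0.21 -30" --pt "1 -0.088 -0.07 0.27 -40" --pt "1 -0.088 -0.096 0.33 -51.8" --pt "1 -0.068 -0.122 0.375 -51.8" --pt "1 -0.068 -0.122 0.375 -51.8" --pt "1 -0.068 -0.122 0.375 -51.8" --pt "1 -0.068 -0.122 0.375 -51.8"

```text
time_s: 21.68
tool_pos: [0.5839, -0.3373, 0.1407]
tool_rot: [105.7, 89.9, 77.8]
force: [-0.6, -0.2, -0.0]
grip_width: 0.0726
```

Run:
```python
from h import *
way((.583,-.339,.0515,-28))
p,W=cloud("wrist")
for r in regions_of("wrist","short_centre")[:2]:
    X=W[r["pixels"]]; X=X[~np.isnan(X[:,0])]; X=X[X[:,2]>.045]
    if len(X)>10: print(r["p"],r["pixel"],box(X),np.percentile(X[:,2],98))
```

```text
(0.583, -0.339, 0.0515, -28) -> [0.089, -0.002, 0.0] 0.2
psi -27.8 [ 0.5839 -0.3373  0.1407]
0.9 [324.2, 207.2] ((584.8936767578125, -336.9088134765625), (60.85426712036133, 39.055538177490234), 62.05502700805664) 0.060562988798472786
```

step_arm --pt "0.6 0.045 0 0.001 0" --pt "0.4 0.089 0 0.001 0" --pt "0.4 0.089 0 0.001 0" --pt "-0.4 0.089 0 0.001 0" --pt "-0.4 0.089 0 0.001 0" --pt "-0.4 0.089 0 0.001 0" --pt "-0.4 0.089 0 0.001 0" --pt "-0.4 0.089 0 0.001 0" --pt "-0.4 0.089 0 0.001 0"

```text
time_s: 22.9
tool_pos: [0.5831, -0.3407, 0.0538]
tool_rot: [83.7, 89.9, 55.6]
force: [-3.3, 1.8, 6.3]
grip_width: 0.0398
```

Run:
```python
from h import *
way((.584,-.338,.16,-28),(.6,-.2,.16,10.2),mag(-.108,.14,10.2),mag(-.108,.0725,10.2))
```

```text
(0.584, -0.338, 0.16, -28) -> [-0.106, 0.003, -0.0] -0.1
(0.6, -0.2, 0.16, 10.2) -> [-0.106, 0.132, -0.051] -38.3
(np.float64(0.6428), np.float64(0.0045), 0.14, 10.2) -> [-0.086, 0.333, -0.11] -38.3
(np.float64(0.6428), np.float64(0.0045), 0.0725, 10.2) -> [-0.018, 0.333, -0.11] -38.3
psi -28.1 [ 0.5831 -0.3407  0.0538]
```

step_arm --pt "-0.4 -0.05 0 0 0" --pt "-0.4 -0.106 0 0 0" --pt "-0.4 -0.106 0.06 -0.03 -10" --pt "-0.4 -0.106 0.12 -0.051 -20" --pt "-0.4 -0.106 0.18 -0.065 -30" --pt "-0.4 -0.1 0.24 -0.08 -38.3" --pt "-0.4 -0.09 0.29 -0.1 -38.3" --pt "-0.4 -0.086 0.333 -0.11 -38.3" --pt "-0.4 -0.086 0.333 -0.11 -38.3" --pt "-0.4 -0.086 0.333 -0.11 -38.3" --pt "-0.4 -0.086 0.333 -0.11 -38.3"

```text
time_s: 24.28
tool_pos: [0.6426, 0.0028, 0.1387]
tool_rot: [-39.4, 89.9, -29.4]
force: [-0.4, -0.2, -0.7]
grip_width: 0.0392
```

Run:
```python
from h import *
print(feed()); way(mag(-.108,.074,10.2))
```

```text
(np.float64(-0.10966279513785712), np.float64(0.0005571611665623373))
(np.float64(0.6428), np.float64(0.0045), 0.074, 10.2) -> [0.065, 0.002, 0.0] -0.1
psi 10.1 [0.6426 0.0028 0.1387]
```

step_arm --pt "-0.4 0.04 0.001 0 0" --pt "-0.4 0.06 0.001 0 0" --pt "-0.4 0.065 0.001 0 0" --pt "-0.4 0.065 0.001 0 0" --pt "0.4 0.065 0.001 0 0" --pt "0.4 0.065 0.001 0 0" --pt "0.4 0.065 0.001 0 0" --pt "0.4 0.065 0.001 0 0" --pt "0.4 0.03 0.001 0 0" --pt "0.4 0 0.001 0 0" --pt "0.4 0 0.001 0 0"

```text
time_s: 25.65
tool_pos: [0.6441, 0.0057, 0.1408]
tool_rot: [-2.4, 89.7, 7.8]
force: [0.8, -0.5, -0.3]
grip_width: 0.0613
```

Run:
```python
from h import *
print(feed()); way(mag(-.2,.14,-79.8),mag(-.195,.071,-79.8))
```

```text
(np.float64(-0.10705864223437497), np.float64(-0.0015057372967129008))
(np.float64(0.6591), np.float64(-0.086), 0.14, -79.8) -> [0.001, -0.093, -0.002] 90.1
(np.float64(0.6582), np.float64(-0.0811), 0.071, -79.8) -> [0.07, -0.088, -0.002] 90.1
psi 10.3 [0.6441 0.0057 0.1408]
```

step_arm --pt "-1 0 -0.05 -0.002 10" --pt "-1 0 -0.093 -0.002 20" --pt "-1 0 -0.093 -0.002 30" --pt "-1 0 -0.093 -0.002 40" --pt "-1 0 -0.093 -0.002 50" --pt "-1 0 -0.093 -0.002 60" --pt "-1 0 -0.093 -0.002 70" --pt "-1 0 -0.093 -0.002 80" --pt "-1 0.02 -0.093 -0.002 90" --pt "-1 0.05 -0.093 0.0 90" --pt "-1 0.068 -0.093 0.0 90" --pt "-1 0.068 -0.093 0.0 90"

```text
time_s: 27.15
tool_pos: [0.6577, -0.0852, 0.0682]
tool_rot: [-104.8, 89.8, 175.5]
force: [0.4, -0.3, 0.2]
grip_width: 0.0006
```

Run:
```python
from h import *
print(feed()); way(mag(-.155,.071,-79.8),mag(-.085,.071,-79.8),mag(-.07,.071,-79.8))
p,W=cloud("top")
q=W[...,:2]-M; f=q@U; l=q@np.array([-U[1],U[0]])
k=(abs(l)<.012)&(W[...,2]>.07)&(W[...,2]<.09)&(f>-.17)&(f<-.01); h=np.histogram(f[k],np.arange(-.17,-.005,.005)); print(h[0].tolist())
```

```text
(np.float64(-0.19893985701854214), np.float64(0.0012516666437677598))
(np.float64(0.6511), np.float64(-0.0418), 0.071, -79.8) -> [-0.003, 0.001, -0.044] 0.1
(np.float64(0.6388), np.float64(0.0271), 0.071, -79.8) -> [-0.003, 0.001, -0.114] 0.1
(np.float64(0.6361), np.float64(0.0419), 0.071, -79.8) -> [-0.003, 0.001, -0.129] 0.1
psi -79.7 [ 0.6577 -0.0852  0.0682]
[0, 0, 0, 0, 0, 0, 0, 0, 0, 0, 0, 0, 9, 14, 17, 17, 18, 13, 17, 2, 0, 0, 0, 3, 17, 17, 15, 16, 17, 15, 18, 17]
```

step_arm --pt "-1 -0.003 0.001 -0.025 0" --pt "-1 -0.003 0.001 -0.045 0" --pt "-1 -0.003 0.001 -0.053 0" --pt "-1 -0.003 0.001 -0.061 0" --pt "-1 -0.003 0.001 -0.069 0" --pt "-1 -0.003 0.001 -0.077 0" --pt "-1 -0.003 0.001 -0.085 0" --pt "-1 -0.003 0.001 -0.093 0" --pt "-1 -0.003 0.001 -0.101 0" --pt "-1 -0.003 0.001 -0.109 0" --pt "-1 -0.003 0.001 -0.117 0" --pt "-1 -0.003 0.001 -0.123 0"

```text
time_s: 28.7
tool_pos: [0.6388, 0.0334, 0.074]
tool_rot: [26.0, 89.8, -53.8]
force: [1.7, -5.6, 3.8]
grip_width: 0.0002
```

step_arm --pt "-1 0 0 -0.001 0" --pt "-1 0 0 -0.002 0" --pt "-1 0 0 -0.003 0"

```text
time_s: 29.08
tool_pos: [0.6384, 0.0361, 0.074]
tool_rot: [27.4, 89.8, -52.5]
force: [1.3, -5.7, 3.4]
grip_width: 0.0006
```

Run:
```python
from h import *
print(feed(),monitor.get_obs()['force']); way(mag(-.085,.071,-79.8),mag(-.07,.071,-79.8))
p,W=cloud("top")
q=W[...,:2]-M; f=q@U; l=q@np.array([-U[1],U[0]])
k=(abs(l)<.012)&(W[...,2]>.07)&(W[...,2]<.09)&(f>-.17)&(f<-.01); h=np.histogram(f[k],np.arange(-.17,-.005,.005)); print(h[0].tolist())
```

```text
(np.float64(-0.07610074058659756), np.float64(-0.001217982544786259)) [ 1.33710492 -5.72152082  3.39131301]
(np.float64(0.6388), np.float64(0.0271), 0.071, -79.8) -> [0.003, -0.001, 0.009] -0.1
(np.float64(0.6361), np.float64(0.0419), 0.071, -79.8) -> [0.003, -0.001, -0.006] -0.1
psi -79.9 [0.6384 0.0361 0.074 ]
[0, 0, 0, 0, 0, 0, 0, 0, 0, 0, 0, 0, 0, 0, 0, 0, 0, 0, 0, 0, 0, 0, 0, 0, 0, 0, 0, 0, 0, 0, 0, 0]
```

step_arm --pt "-1 0 0 -0.001 0" --pt "-1 0 0 -0.002 0" --pt "-1 0 0 -0.003 0"

```text
time_s: 29.5
tool_pos: [0.6378, 0.039, 0.074]
tool_rot: [26.9, 89.8, -53.0]
force: [2.2, -7.0, 3.4]
grip_width: 0.0002
```

step_arm --pt "-1 0 0 -0.001 0" --pt "-1 0 0 -0.002 0" --pt "-1 0 0 -0.003 0"

```text
time_s: 29.88
tool_pos: [0.6373, 0.042, 0.074]
tool_rot: [27.3, 89.8, -52.6]
force: [2.0, -5.7, 3.8]
grip_width: 0.0006
```

step_arm --pt "-1 0 0 -0.001 0" --pt "-1 0 0 -0.002 0"

```text
time_s: 30.12
tool_pos: [0.637, 0.0439, 0.074]
tool_rot: [26.6, 89.8, -53.3]
force: [1.8, -6.3, 4.3]
grip_width: 0.0006
```

step_arm --pt "-1 0 0 -0.001 0" --pt "-1 0 0 -0.002 0"

```text
time_s: 30.38
tool_pos: [0.6366, 0.0459, 0.074]
tool_rot: [27.7, 89.8, -52.2]
force: [2.0, -6.1, 4.2]
grip_width: -0.0001
```

step_arm --pt "-1 0 0 -0.001 0" --pt "-1 0 0 -0.002 0"

```text
time_s: 30.62
tool_pos: [0.6362, 0.0479, 0.074]
tool_rot: [26.6, 89.8, -53.3]
force: [1.5, -6.4, 3.5]
grip_width: 0.0006
```

step_arm --pt "-1 0 0 -0.001 0" --pt "-1 0 0 -0.002 0"

```text
time_s: 30.88
tool_pos: [0.6359, 0.0498, 0.074]
tool_rot: [27.6, 89.8, -52.2]
force: [1.7, -6.5, 3.5]
grip_width: 0.0003
```

step_arm --pt "-1 0 0 -0.001 0" --pt "-1 0 0 -0.002 0"

```text
time_s: 31.12
tool_pos: [0.6356, 0.0518, 0.074]
tool_rot: [27.6, 89.8, -52.3]
force: [1.7, -7.0, 4.0]
grip_width: 0.0005
```

step_arm --pt "-1 0 0 -0.001 0" --pt "-1 0 0 -0.002 0"

```text
time_s: 31.38
tool_pos: [0.6352, 0.0537, 0.074]
tool_rot: [26.8, 89.8, -53.1]
force: [2.5, -6.7, 4.1]
grip_width: 0.0006
```

step_arm --pt "-1 0 0 -0.001 0" --pt "-1 0 0 -0.002 0"

```text
time_s: 31.62
tool_pos: [0.6348, 0.0557, 0.074]
tool_rot: [27.5, 89.8, -52.4]
force: [1.4, -6.1, 4.2]
grip_width: 0.0006
```

step_arm --pt "-1 0 0 -0.001 0" --pt "-1 0 0 -0.002 0"

```text
time_s: 31.88
tool_pos: [0.6345, 0.0577, 0.074]
tool_rot: [27.6, 89.8, -52.3]
force: [1.5, -6.6, 3.8]
grip_width: 0.0003
```

step_arm --pt "-1 0 0 -0.001 0" --pt "-1 0 0 -0.002 0"

```text
time_s: 32.12
tool_pos: [0.6341, 0.0596, 0.074]
tool_rot: [26.6, 89.8, -53.3]
force: [1.6, -6.1, 4.7]
grip_width: 0.0003
```

step_arm --pt "-1 0 0 -0.001 0" --pt "-1 0 0 -0.002 0"

```text
time_s: 32.38
tool_pos: [0.6338, 0.0616, 0.074]
tool_rot: [27.3, 89.8, -52.6]
force: [2.9, -5.8, 4.3]
grip_width: 0.0004
```

step_arm --pt "-1 0 0 -0.001 0" --pt "-1 0 0 -0.002 0"

```text
time_s: 32.62
tool_pos: [0.6335, 0.0635, 0.074]
tool_rot: [27.3, 89.8, -52.5]
force: [1.5, -6.4, 4.1]
grip_width: 0.0006
```

step_arm --pt "-1 0 0 -0.001 0" --pt "-1 0 0 -0.002 0"

```text
time_s: 32.88
tool_pos: [0.6331, 0.0655, 0.074]
tool_rot: [27.4, 89.8, -52.5]
force: [2.1, -5.8, 3.9]
grip_width: 0.0011
```

step_arm --pt "-1 0 0 -0.001 0" --pt "-1 0 0 -0.002 0"

```text
time_s: 33.12
tool_pos: [0.6327, 0.0675, 0.074]
tool_rot: [26.5, 89.8, -53.4]
force: [1.5, -6.4, 3.6]
grip_width: 0.0007
```

step_arm --pt "-1 0 0 -0.001 0" --pt "-1 0 0 -0.002 0"

```text
time_s: 33.38
tool_pos: [0.6324, 0.0694, 0.074]
tool_rot: [26.8, 89.8, -53.1]
force: [2.3, -6.8, 3.8]
grip_width: 0.0005
```

step_arm --pt "-1 0 0 -0.001 0" --pt "-1 0 0 -0.002 0"

```text
time_s: 33.62
tool_pos: [0.632, 0.0714, 0.074]
tool_rot: [26.8, 89.8, -53.1]
force: [1.8, -6.1, 4.4]
grip_width: 0.0007
```

step_arm --pt "-1 0 0 -0.001 0" --pt "-1 0 0 -0.002 0"

```text
time_s: 33.88
tool_pos: [0.6317, 0.0733, 0.074]
tool_rot: [26.7, 89.8, -53.2]
force: [2.5, -6.5, 3.8]
grip_width: 0.0005
```

step_arm --pt "-1 0 0 -0.001 0" --pt "-1 0 0 -0.002 0"

```text
time_s: 34.12
tool_pos: [0.6313, 0.0753, 0.074]
tool_rot: [27.1, 89.8, -52.8]
force: [2.3, -5.8, 4.3]
grip_width: 0.0004
```

step_arm --pt "-1 0 0 -0.001 0" --pt "-1 0 0 -0.002 0"

```text
time_s: 34.38
tool_pos: [0.6313, 0.0756, 0.0741]
tool_rot: [21.2, 89.6, -58.7]
force: [3.4, -9.8, 2.9]
grip_width: 0.0006
```

step_arm --pt "-1 0 0 -0.001 0" --pt "-1 0 0 -0.002 0"

```text
time_s: 34.62
tool_pos: [0.6311, 0.0759, 0.0741]
tool_rot: [18.3, 89.5, -61.7]
force: [4.1, -11.1, 2.6]
grip_width: 0.0006
```

The force rises at y≈0.0755, so that is the plunger face. Continue gently, watching the measured advance.

step_arm --pt "-1 0 0 -0.001 0" --pt "-1 0 0 -0.002 0"

```text
time_s: 34.88
tool_pos: [0.6308, 0.0775, 0.0742]
tool_rot: [18.2, 89.5, -61.8]
force: [4.1, -12.0, 2.2]
grip_width: 0.0002
```

step_arm --pt "-1 0 0 -0.001 0" --pt "-1 0 0 -0.002 0"

```text
time_s: 35.12
tool_pos: [0.6305, 0.0792, 0.0742]
tool_rot: [17.8, 89.4, -62.2]
force: [3.4, -11.5, 1.9]
grip_width: 0.0005
```

step_arm --pt "-1 0 0 -0.001 0" --pt "-1 0 0 -0.002 0"

```text
time_s: 35.38
tool_pos: [0.6302, 0.0808, 0.0742]
tool_rot: [17.4, 89.4, -62.7]
force: [3.1, -13.7, 3.0]
grip_width: 0.0006
```

step_arm --pt "-1 0 0 -0.001 0" --pt "-1 0 0 -0.0015 0" --pt "-1 0 0 -0.0015 0"

```text
time_s: 35.75
tool_pos: [0.63, 0.0821, 0.0742]
tool_rot: [17.0, 89.4, -63.1]
force: [4.4, -13.3, 2.4]
grip_width: 0.0005
```

step_arm --pt "-1 0 0 -0.001 0" --pt "-1 0 0 -0.0016 0" --pt "-1 0 0 -0.0016 0"

```text
time_s: 36.12
tool_pos: [0.6297, 0.0834, 0.0742]
tool_rot: [16.8, 89.4, -63.2]
force: [4.6, -13.3, 3.2]
grip_width: 0.0005
```

The measured advance past onset is about 7.9 mm, so I withdraw.

step_arm --pt "-1 0 0 0.01 0" --pt "-1 0 0 0.03 0" --pt "-1 0 0 0.07 0" --pt "-1 -0.05 0 0.12 0" --pt "-1 -0.1 0 0.18 0" --pt "-1 -0.1 0 0.24 0" --pt "-1 -0.1 0 0.28 0" --pt "-1 -0.1 0 0.28 0" --pt "-1 -0.1 0 0.28 0"

```text
time_s: 37.25
tool_pos: [0.6776, -0.1845, 0.1724]
tool_rot: [-167.1, 89.9, 113.1]
force: [0.4, 0.8, 0.4]
grip_width: 0.0002
```

Run:
```python
from h import *
print(monitor.get_obs()['force'])
p,W=cloud("top")
q=W[...,:2]-M; f=q@U; l=q@np.array([-U[1],U[0]])
k=(abs(l)<.012)&(W[...,2]>.07)&(W[...,2]<.09)&(f>-.17)&(f<.15); h=np.histogram(f[k],np.arange(-.04,.155,.005)); print(np.percentile(f[k],[0,1]),h[0].tolist())
a=cv2.resize(p[130:200,210:370,::-1],None,fx=5,fy=5)
p,W=cloud("side"); b=cv2.resize(p[90:200,200:440,::-1],(800,240*800//480*110//220*2//2)) if 0 else cv2.resize(p[110:350,200:480,::-1],(280,240))
b=cv2.copyMakeBorder(b,0,0,0,520,cv2.BORDER_CONSTANT)
cv2.imwrite("pics/f.png",np.vstack([a,b]))
for n in ("jar","beaker","tip_box","dish","reagent_a"):
    for r in regions_of("side",n)[:2]:
        X=W[r["pixels"]]; X=X[~np.isnan(X[:,0])]; X=X[X[:,2]>.01]; print(n,np.round(box(X)[0]))
```

```text
[0.35667463 0.79791023 0.36747636]
[-0.01960226 -0.01839652] [0, 0, 0, 0, 17, 17, 17, 16, 15, 16, 18, 14, 19, 14, 15, 17, 16, 16, 16, 17, 16, 15, 16, 14, 17, 17, 16, 16, 18, 17, 15, 16, 19, 13, 17, 17, 12, 15]
jar [ 497. -133.]
beaker [410. 194.]
tip_box [413. 371.]
dish [ 705. -182.]
reagent_a [ 756. -258.]
reagent_a [745. 115.]
```

View pics/f.png

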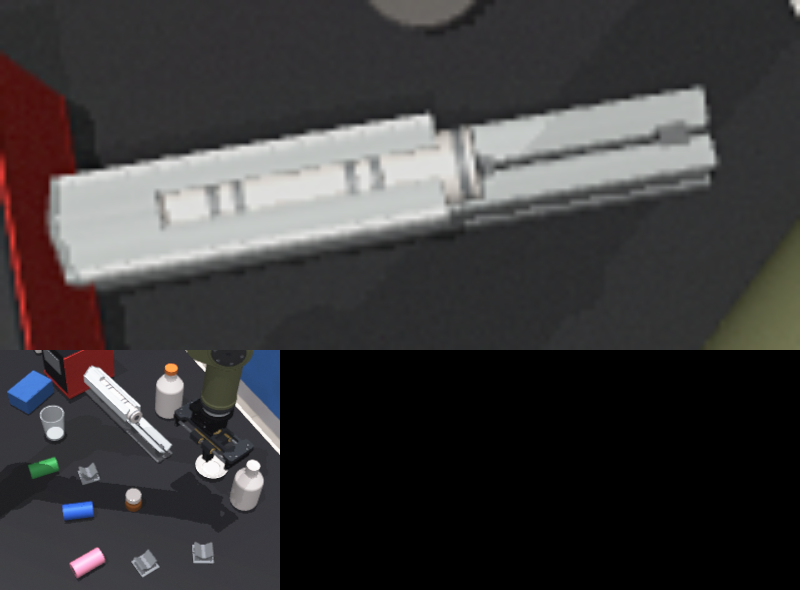

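Through the slit I see the long, medium and short cartridges in order, with their end bands abutting. The row stands about 19 mm out of the mouth, and the surroundings are in place. Hand in.

```bash
python3 -c "
from cell import env; print(env.sign_off())"
```

```text
the job is handed in; nothing more can be done
None
```

The three cartridges are in the feed tube, longest, then middle, then shortest. Each was laid in the trough and pushed in from behind with the closed fingers. I handed the job in at about 38 s, and no verdict is reported.

- **Plunger:** Sliding took about 6–7 N. The force then rose at a clear stop, and the row gave way from there. I pushed about 7.9 mm past that point by the measured tool position, give or take about 0.5 mm. The force at the end was about 14 N. That is 7–8 N above sliding, a little below the 10 N or so I expected halfway, so I judged the depth by position rather than force.
- **Row:** The last top picture shows the cartridges end to end, standing about 19 mm out of the mouth.
- **Surroundings:** The jar, beaker, tip box and reagent bottles measure where they were, to within what the camera resolves. The dish measurement disagreed (705, -182 mm against 745, -125 mm before). The gripper hung over it in that picture, about 150 mm above the table, and I never touched it. I didn't re-measure it.

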